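# Load the bench press and set its screw two turns off the stop

### The job

Push the die slide of the small bench press all the way in under the foot. Then, by the crank handle, turn the handwheel clockwise (seen from above) until it comes up against its stop, and back it off exactly two full turns. Finish while still holding the crank handle in the gripper, the wheel at rest, and do not disturb the pot, the small bottle or the crucible standing round the press.

Things in the scene. Friction and masses are not known exactly. Their poses are not given: they have to be found in the camera images.
- press: Small fixed bench screw press: grey base plate 200x150x12 mm, two round columns, grey crossbeam (its top 112 mm above the bench), handwheel on top. Origin on the bench surface straight below the screw axis, z up; the slide goes in along +x and sticks out of the frame towards -x; the columns stand at y = +60 and -60 mm. It does not move, but stands elsewhere and turned differently each time.
- slide (a joint): Die slide: a flat steel bar in guides that carries a 64x64x20 mm steel block in under the foot. Value in m: 0 = fully in, against the back stop; it grows as the slide is pulled out along the press's -x, to 0.095. It starts partly out. Friction about 2 N.
- post (a point): Upright round steel pull post at the outer end of the die slide, 16 mm thick, its cap 20 mm thick. The point is on its axis, 40 mm above the foot of the bar, i.e. 52 mm above the bench; the post stands from 22 to 80 mm above the bench. It lies 160 mm from the screw axis, on the press's -x side, when the slide is fully in.
- wheel_center (a point): Point on the vertical screw axis, 172 mm above the bench, at the middle height of the crank handle. The handwheel (112 mm outside diameter, 12 mm thick steel rim with three spokes; rim and hub top out at 147 mm above the bench or lower) turns about this axis and keeps its height.
- wheel (a joint): Angle of the handwheel in rad: 0 = hard stop (foot just over the block); it grows as the wheel turns anticlockwise seen from above, which raises the foot 5 mm a turn; 12.566 is two turns off the stop, the upper end is 25.2. It starts somewhere between about 0.7 and 1.3 turns off the stop. It stays where it is left; turning it takes about 3 to 4 N at the handle. At 0 the handle lies on the press's +x side, at angle a it lies a rad anticlockwise from there.
- handle: Upright black crank handle on the wheel's rim, origin at its middle height on its axis, z up: a round sleeve 20 mm thick and 50 mm tall (146 to 196 mm above the bench), 50 mm from the screw axis. The sleeve spins freely on its pin (so its heading means nothing), so a gripper holding it can keep its heading while it carries it round.
- polish_pot: Bystander: round lidded pot, 58 mm wide, 50 mm high, stands on the bench; origin under its centre.
- lacquer_bottle: Bystander: small slim bottle with a long cap, 31 mm wide, 79 mm high, stands on the bench; origin under its centre.
- crucible: Bystander: open clay-grey crucible, 68 mm wide, 36 mm high, stands on the bench; origin under its centre.

How it is judged:
By the outcome, as a careful person would: the job done as asked, in the order asked, and still so for the second after the job is handed in, while the arm keeps its last pose, push and grip.
It also fails if it takes over 72 s, if anything falls off the work surface, if the arm or the gripper's body presses on something with over 40 N, if the wrist force passes 120 N, or if a joint passes its speed limit or range.

### The arm

A 6-joint arm with a two-finger parallel gripper is mounted at the origin on a cart in front of the work surface, level with it; the furniture and walls round the work are solid. World frame = base frame: x ahead of the robot, y to its left, z up, the work surface at z = 0. Lengths are in mm, angles in rad, forces in N, time in s.
With the tool pointing down it reaches from about 300 to 750 mm from the base axis. Payload 8.5 kg.
Tool frame: the origin (TCP) lies at the very end of the fingers, on their centre line; the grasp point (between the pads) lies 19 mm behind it; y points along the fingers, x is the direction in which the jaws open and shut, and the axes are right-handed (so a half turn about y gives the same grasp; the last joint's range is limited). The gripper opens to 88 mm and grips with 3 to 60 N. Pads are 18 mm wide; open, the fingers measure 123 mm over their backs; the gripper's body (75 mm by 187 mm) begins 45 mm behind the grasp point.
Start: joints at [-0.215, 0.381, 1.297, -0, 1.464, -0.215], TCP at [549.982, 0.002, 238.748] pointing down, gripper open.
Joint ranges: [-3.11, 3.11], [-0.89, 2.33], [0.22, 2.48], [-1.42, 4.56], [0.17, 2.85], [-2.88, 2.88]. Speed limits (rad/s): [2.39, 2.39, 3.14, 3.14, 3.14, 3.14].

### API

Orientations are given as a rotation vector (axis times angle).
In Python, from rig import sensors, eyes, finish_job gives the robot as it stands. The module is installed in compiled form; this text tells all that it offers.
- The arm moves only by the tool play_rows, never from a script. Its arguments are lists of equal length, an entry for each row: "twist": the turn, a rotation vector about the world's x, y, z in rad, a list of three; "offset": the shift along the world's x, y, z in mm, a list of three; "fingers": the closure in counts, from 0 (fully open) to 255 (shut). A call has exactly 5 rows; each row shifts and turns the commanded pose from where the row before left it; what a row does not reach is not made up. A row lasts 1/10 s, in which the tool goes at most 50 mm and 8.59 degrees, less where a joint would pass 70% of its speed; a pose out of reach is approached as far as the arm can. A call with a gripper value outside its range is refused whole. The fingers move at their own pace and stop on an object; "newtons" is the grip in N (left out, the last holds). Time passes only in rows, so rows that do not move let the fingers close, or fill a call up. It gives the time, the measured TCP pose, the force and the opening at its end, in the units of the state.
- sensors.state(): the state, without advancing time (a new reading comes with each control period).
- eyes.get_image(name): name is "scene" or "side" or "wrist"; returns a dict with "frame" (400x640x3 uint8, red, green, blue), "depth" (400x640 float32, mm along the optical axis (not along the pixel's ray), 0 where there is no reading), "mtx" (3x3 intrinsics, pixels), "k1" (the pictures are not rectified: a ray, as slopes to the right and down, at radius r is drawn at 1 + k1 r^2 times it, then the intrinsics apply), "extrinsics" (4x4, takes a point from camera to world coordinates). Camera axes: x right, y up, looking along -z (the intrinsics and any distortion apply to the point x, -y, -z); pixel columns grow to the right and rows downward; lengths in mm; the calibration is good to about 2 mm. A picture is of the moment at which its call begins.
- finish_job(): hands the job in, once; it reports no verdict.
Trained networks look in a picture, given as the dict that the camera call returned (one of the last four; its "shot" number tells which), for a name from the list of things; names that differ only in an ending like _2 or _b are one class to them, and where a whole thing is asked for, a point or a joint stands for the part that bears it (a point fixed in the world has none). Each returns a list of dicts, best first, with "conf" (0 to 1); they miss things now and then, are a little off and sometimes report something else, mostly with a low value. They report only what shows in the picture. A call takes as long as a camera call.
- eyes.recognise(picture, target): "box" ([centre column, centre row, width, height] in pixels, round what is visible of it).
- eyes.landmark_of(picture, target): "location" ([row, column] in pixels: a listed point, or the origin of a listed thing).
The state is a dict: "time_s": time; "qpos": joint angles; "joint_velocities": joint speeds; "effort": joint torques, N m; "ee_pos": TCP position; "tool_rot": TCP orientation; "force": force on the tool from outside, world axes, zero at the start; "moment": the same for the moment, N m; "finger_gap": opening from 0.0 (shut) to 1.0 (fully open).
Only numpy, scipy, OpenCV 4.12 (cv2) and the standard library are available. Lean on these libraries where they do the work, as an engineer would, in place of code of your own. Each camera call takes 0.05 s, during which the arm holds its last target.

## Working session

There is one attempt and no reset: what is moved stays moved. The work goes in short steps, Python scripts to look and compute and a tool call to move; the robot and the scene stay as the last step left them, time stands still between calls to the robot, and variables do not carry over. Pictures are saved under pics/ and viewed, and the job is handed in when it is done.

Besides the shell and the picture viewer there is one more tool, called after ">>>" as name(argument=value, ...), one argument or row to a line, values as JSON. play_rows: Moves the arm, as the interface text tells. Its arguments: {"type":"object","properties":{"twist":{"type":"array","items":{"type":"array","items":{"type":"number"}}},"offset":{"type":"array","items":{"type":"array","items":{"type":"number"}}},"fingers":{"type":"array","items":{"type":"number"}},"newtons":{"type":"number"}},"required":["twist","offset","fingers"]}

```bash
mkdir -p pics; cat > h.py <<'E'
import numpy as np, cv2
from rig import sensors, eyes, finish_job
def ray(im,row,col):
    K=np.array(im['mtx'],float);k1=im['k1']
    d=np.array([(col-K[0,2])/K[0,0],(row-K[1,2])/K[1,1]]);u=d.copy()
    for _ in range(20): u=d/(1+k1*(u@u))
    E=np.array(im['extrinsics'],float)
    return E[:3,3],E[:3,:3]@np.array([u[0],-u[1],-1.])
def at_z(im,row,col,z):
    o,d=ray(im,row,col); return o+d*(z-o[2])/d[2]
def at_depth(im,row,col):
    o,d=ray(im,row,col); return o+d*float(im['depth'][int(round(row)),int(round(col))])
def proj(im,p):
    E=np.array(im['extrinsics'],float);K=np.array(im['mtx'],float)
    c=E[:3,:3].T@(np.array(p,float)-E[:3,3]);u=np.array([c[0],-c[1]])/-c[2];u=u*(1+im['k1']*(u@u))
    return K[1,1]*u[1]+K[1,2],K[0,0]*u[0]+K[0,2]
def save(im,n): cv2.imwrite('pics/'+n+'.png',cv2.cvtColor(im['frame'],cv2.COLOR_RGB2BGR))
Z=dict(post=52,wheel_center=172,handle=171,polish_pot=0,lacquer_bottle=0,crucible=0,press=0)
E
python3 - <<'E'
from h import *
np.set_printoptions(precision=1,suppress=True)
print(sensors.state())
for c in ['scene','side','wrist']:
    im=eyes.get_image(c);save(im,c+'0')
    print(c,im['extrinsics'][:3,3])
    for t,z in Z.items():
        for r in eyes.landmark_of(im,t)[:2]:
            print(t,r['conf'],r['location'],at_z(im,*r['location'],z))
E
```

```text
{'time_s': 0.0, 'qpos': array([-0.2,  0.4,  1.3, -0. ,  1.5, -0.2]), 'joint_velocities': array([-0., -0.,  0.,  0.,  0., -0.]), 'effort': array([ -0. , -43.8, -22.5,   0.1,   0. ,  -0. ]), 'ee_pos': array([549.7,   0. , 238.1]), 'tool_rot': array([-1.6,  0. ,  0. ]), 'force': array([ 0.5, -0.1,  0.7]), 'moment': array([-0.,  0., -0.]), 'finger_gap': 0.9989442398541211}
scene [  55.5 -308.5  602.1]
post 0.65 [293.7, 459.5] [ 621.  -217.7   52. ]
wheel_center 0.91 [192.4, 346.8] [615.7  36.7 172. ]
handle 0.49 [296.5, 300.6] [354.5 -60.6 171. ]
handle 0.47 [202.5, 330.8] [569.2  41.7 171. ]
polish_pot 0.96 [218.3, 385.1] [802.  34.   0.]
lacquer_bottle 0.86 [221.5, 304.8] [666.6 182.6   0. ]
crucible 0.87 [297.0, 298.9] [470.   39.6   0. ]
press 0.8 [257.3, 347.7] [624.7  28.    0. ]
side [613.2 869.9 514.3]
post 0.59 [171.3, 307.1] [ 631.6 -216.3   52. ]
post 0.58 [237.3, 376.6] [483.8 140.9  52. ]
wheel_center 0.89 [166.2, 308.0] [625.1  37.6 172. ]
handle 0.65 [164.8, 331.8] [573.   29.3 171. ]
polish_pot 0.76 [235.1, 231.7] [809.6  37.1   0. ]
lacquer_bottle 0.6 [272.0, 285.9] [673.7 184.8   0. ]
crucible 0.68 [235.5, 374.8] [472.4  50.9   0. ]
press 0.64 [232.8, 311.2] [621.5  33.2   0. ]
wrist [551.   76.6 384.1]
post 0.67 [329.3, 372.1] [ 620.7 -210.6   52. ]
wheel_center 0.66 [175.3, 417.4] [620.8  27.3 172. ]
handle 0.78 [157.9, 348.1] [571.   39.6 171. ]
handle 0.66 [134.4, 260.2] [510.1  56.  171. ]
polish_pot 0.9 [138.0, 520.4] [807.   36.6   0. ]
lacquer_bottle 0.6 [5.2, 426.1] [671.5 184.8   0. ]
crucible 0.7 [133.8, 258.7] [475.5  40.3   0. ]
press 0.56 [144.8, 372.2] [616.8  26.5   0. ]
```

View pics/scene0.png

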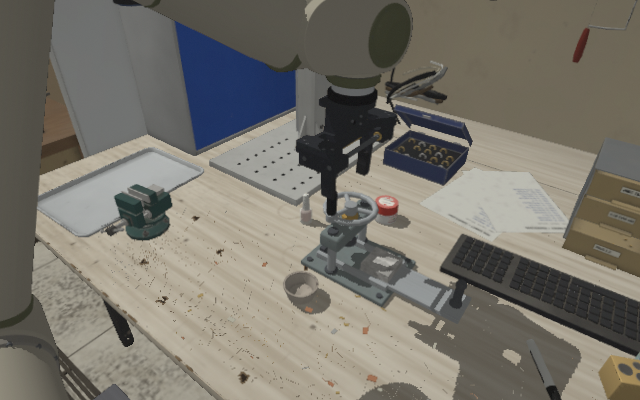

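View pics/side0.png

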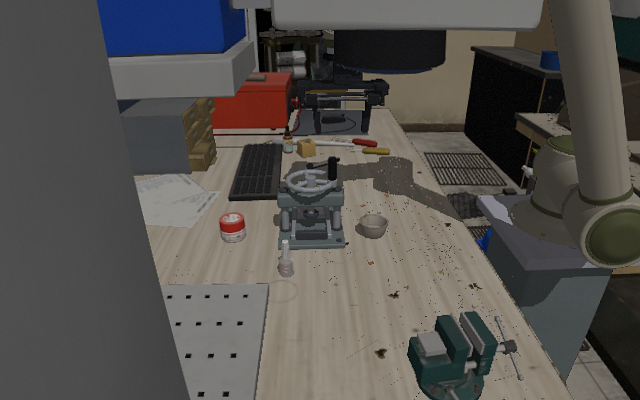

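View pics/wrist0.png

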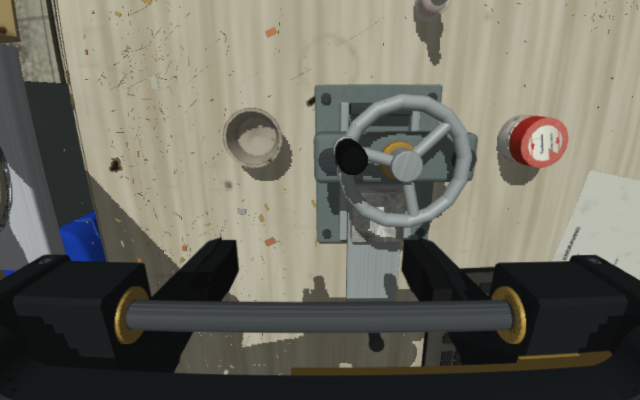

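The pictures show the press with +x roughly along world +y. In the wrist view the handle is at (350,157), the hub at (405,165) and the post cap at about (376,340). Next I'll refine these with depth.

```bash
python3 - <<'E'
from h import *
np.set_printoptions(precision=1,suppress=True)
im=eyes.get_image('wrist')
D=im['depth']
# world points for whole image
H,W=D.shape
P=np.full((H,W,3),np.nan)
for r in range(H):
    for c in range(W):
        if D[r,c]>0: P[r,c]=at_depth(im,r,c)
np.save('P.npy',P)
z=P[...,2]
def seg(x0,x1,y0,y1,z0,z1):
    m=(P[...,0]>x0)&(P[...,0]<x1)&(P[...,1]>y0)&(P[...,1]<y1)&(z>z0)&(z<z1)
    q=P[m]; print(m.sum(), q.mean(0),q.min(0),q.max(0)); return m,q
print('handle top');seg(540,600,0,80,185,205)
print('rim');m,q=seg(540,700,-40,110,130,152)
mm=np.hypot(q[:,0]-620,q[:,1]-32)>40
A=np.c_[2*q[mm,:2],np.ones(mm.sum())];s=np.linalg.lstsq(A,(q[mm,:2]**2).sum(1),rcond=None)[0];print('circle',s[:2],np.sqrt(s[2]+s[0]**2+s[1]**2))
print('post cap');seg(600,645,-240,-190,65,95)
print('kbd');seg(640,760,-300,-110,8,60)
print('plate');m,q=seg(500,720,-90,160,8,16)
r=cv2.minAreaRect(q[:,:2].astype(np.float32));print(r)
print('beam');m,q=seg(500,720,-90,160,105,118);print(cv2.minAreaRect(q[:,:2].astype(np.float32)))
# edges of bar: z 12..26, y<-75
m,q=seg(570,670,-200,-80,8,30)
for y0 in range(-200,-80,20):
    k=(q[:,1]>y0)&(q[:,1]<y0+20)
    if k.sum(): print(y0,q[k,0].min(),q[k,0].max(),np.median(q[k,2]))
E
```

```text
handle top
758 [571.3  42.8 194.1] [562.3  32.3 185.1] [581.6  51.3 197.5]
rim
7288 [623.1  31.7 141.5] [561.5 -26.5 130.2] [674.6  83.7 151.8]
circle [618.7  29.6] 49.04980449312686
post cap
218 [ 621.1 -211.2   76.1] [ 612.  -221.8   65.1] [ 631.  -204.4   81.2]
kbd
1417 [ 696.8 -218.3   18.6] [ 640.  -299.9    8. ] [ 759.9 -110.1   24.1]
plate
5308 [607.1  31.   11.6] [545.4 -90.    8.1] [695.5  98.5  16. ]
((620.42333984375, 4.023323059082031), (149.58840942382812, 188.60911560058594), 0.274678111076355)
beam
3663 [617.5  29.9 111. ] [545.7   5.3 105. ] [694.5  51.9 118. ]
((619.9967041015625, 28.654041290283203), (148.84503173828125, 46.415000915527344), 0.4431728422641754)
3345 [ 619.9 -136.9   21.6] [ 570.  -188.3   10.2] [667.8 -80.   29.8]
-200 587.4569387945356 656.903854932478 21.681835929787724
-180 586.9937985347459 657.5139464312464 21.547447003624143
-160 586.8100363224496 657.4680418473502 21.6672995213288
-140 586.638842332213 656.9621463632318 21.833527817996185
-120 571.4412939527492 663.048355622373 21.775783628954912
-100 570.0175860116873 667.7760752407094 21.897481365797773
```

>>> play_rows(
  twist=[
    [0,0,0],
    [0,0,0],
    [0,0,0],
    [0,0,0],
    [0,0,0],
  ],
  offset=[
    [8,-25,0],
    [20,-60,0],
    [20,-60,0],
    [16,-45,0],
    [8,-25,0],
  ],
  fingers=[110,110,110,110,110],
  newtons=20,
)

```text
time_s: 1.75
ee_pos: [614.1, -193.3, 238.1]
tool_rot: [-1.571, 0.002, -0.002]
force: [0.3, 0.2, -0.0]
finger_gap: 0.581
```

>>> play_rows(
  twist=[
    [0,0,0],
    [0,0,0],
    [0,0,0],
    [0,0,0],
    [0,0,0],
  ],
  offset=[
    [7.5,-19,0],
    [0,0,-40],
    [0,0,-40],
    [0,0,-30],
    [0,0,-10],
  ],
  fingers=[110,110,110,110,110],
)

```text
time_s: 2.25
ee_pos: [619.9, -208.3, 115.4]
tool_rot: [-1.568, 0.004, 0.004]
force: [-0.3, -0.7, 0.3]
finger_gap: 0.569
```

```bash
python3 - <<'E'
from h import *
for c in ['wrist','scene']:
    im=eyes.get_image(c);save(im,c+'1')
    print([ (r['conf'],r['location'],at_z(im,*r['location'],52)) for r in eyes.landmark_of(im,'post')[:2]])
print(sensors.state()['ee_pos'])
E
```

```text
[(0.71, [222.7, 323.7], array([ 623.54293265, -215.66459407,   52.        ]))]
[(0.78, [293.1, 456.9], array([ 619.46887293, -213.27986788,   52.        ]))]
[ 621.8360913  -209.22733171  120.46599216]
```

View pics/wrist1.png

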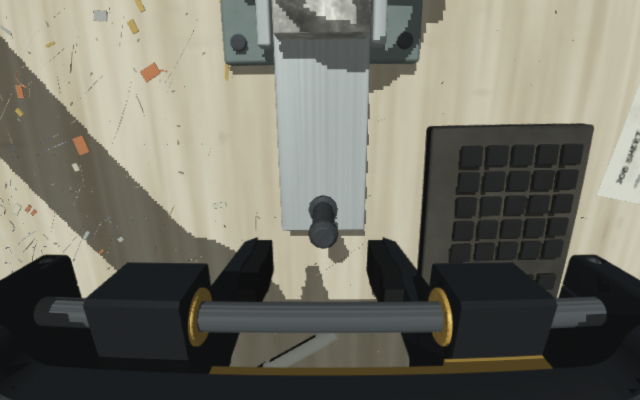

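View pics/scene1.png

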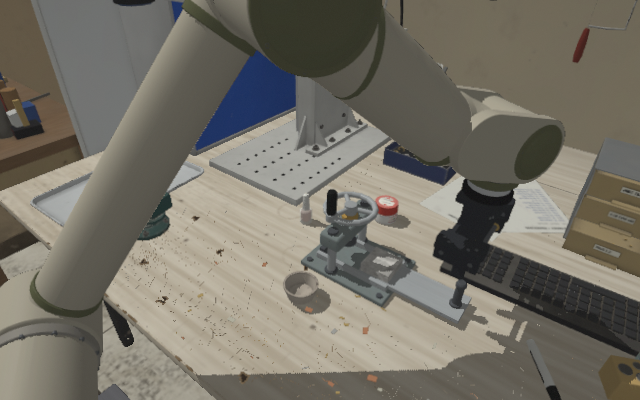

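The wrist view has the post cap at (323,233), centred between the fingers, and the keyboard edge is clear of the right finger. I'll go down and grip the post.

>>> play_rows(
  twist=[
    [0,0,0],
    [0,0,0],
    [0,0,0],
    [0,0,0],
    [0,0,0],
  ],
  offset=[
    [0,-4,-30],
    [0,0,-35],
    [0,0,-15],
    [0,0,-6],
    [0,0,0],
  ],
  fingers=[110,110,110,110,110],
)

```text
time_s: 2.95
ee_pos: [621.7, -213.2, 33.8]
tool_rot: [-1.572, -0.001, -0.001]
force: [-0.1, 0.3, -0.0]
finger_gap: 0.568
```

>>> play_rows(
  twist=[
    [0,0,0],
    [0,0,0],
    [0,0,0],
    [0,0,0],
    [0,0,0],
  ],
  offset=[
    [0,0,0],
    [0,0,0],
    [0,0,0],
    [0,0,0],
    [0,0,0],
  ],
  fingers=[255,255,255,255,255],
)

```text
time_s: 3.45
ee_pos: [621.9, -213.0, 33.3]
tool_rot: [-1.571, -0.002, -0.002]
force: [4.1, 0.2, 1.2]
finger_gap: 0.205
```

>>> play_rows(
  twist=[
    [0,0,0],
    [0,0,0],
    [0,0,0],
    [0,0,0],
    [0,0,0],
  ],
  offset=[
    [0,8,0],
    [0,18,0],
    [0,20,0],
    [0,18,0],
    [0,8,0],
  ],
  fingers=[255,255,255,255,255],
)

```text
time_s: 3.95
ee_pos: [621.1, -138.5, 33.3]
tool_rot: [-1.571, -0.002, 0.001]
force: [0.1, -3.2, 4.9]
finger_gap: 0.202
```

>>> play_rows(
  twist=[
    [0,0,0],
    [0,0,0],
    [0,0,0],
    [0,0,0],
    [0,0,0],
  ],
  offset=[
    [0,2,0],
    [0,1.5,0],
    [0,1.5,0],
    [0,1,0],
    [0,1,0],
  ],
  fingers=[255,255,255,255,255],
)

```text
time_s: 4.45
ee_pos: [621.0, -133.1, 33.2]
tool_rot: [-1.571, -0.001, 0.001]
force: [-0.9, -1.5, 5.6]
finger_gap: 0.204
```

>>> play_rows(
  twist=[
    [0,0,0],
    [0,0,0],
    [0,0,0],
    [0,0,0],
    [0,0,0],
  ],
  offset=[
    [0,1,0],
    [0,1,0],
    [0,1,0],
    [0,1,0],
    [0,0,0],
  ],
  fingers=[255,255,255,255,255],
)

```text
time_s: 4.95
ee_pos: [621.0, -129.4, 33.2]
tool_rot: [-1.571, -0.001, 0.001]
force: [-0.8, -3.1, 6.2]
finger_gap: 0.203
```

>>> play_rows(
  twist=[
    [0,0,0],
    [0,0,0],
    [0,0,0],
    [0,0,0],
    [0,0,0],
  ],
  offset=[
    [0,0.7,0],
    [0,0.7,0],
    [0,0.6,0],
    [0,0,0],
    [0,0,0],
  ],
  fingers=[255,255,255,255,255],
)

```text
time_s: 5.45
ee_pos: [621.0, -129.3, 33.3]
tool_rot: [-1.574, -0.0, -0.0]
force: [-0.6, -12.0, 4.5]
finger_gap: 0.2
```

>>> play_rows(
  twist=[
    [0,0,0],
    [0,0,0],
    [0,0,0],
    [0,0,0],
    [0,0,0],
  ],
  offset=[
    [0,0.8,0],
    [0,0.7,0],
    [0,0,0],
    [0,0,0],
    [0,0,0],
  ],
  fingers=[255,255,255,255,255],
)

```text
time_s: 5.95
ee_pos: [621.1, -129.1, 33.3]
tool_rot: [-1.576, -0.0, -0.001]
force: [-2.4, -18.5, 2.9]
finger_gap: 0.207
```

>>> play_rows(
  twist=[
    [0,0,0],
    [0,0,0],
    [0,0,0],
    [0,0,0],
    [0,0,0],
  ],
  offset=[
    [0,0,0],
    [0,0,0],
    [0,0,0],
    [0,0,0],
    [0,-2,0],
  ],
  fingers=[100,100,100,100,100],
)

```text
time_s: 6.45
ee_pos: [621.0, -127.7, 32.6]
tool_rot: [-1.57, -0.0, 0.001]
force: [-0.5, 0.5, -1.0]
finger_gap: 0.603
```

>>> play_rows(
  twist=[
    [0,0,0],
    [0,0,0],
    [0,0,0],
    [0,0,0],
    [0,0,0],
  ],
  offset=[
    [0,0,20],
    [0,0,45],
    [0,0,50],
    [0,0,50],
    [0,0,45],
  ],
  fingers=[100,100,100,100,100],
)

```text
time_s: 6.95
ee_pos: [620.9, -128.2, 245.5]
tool_rot: [-1.571, -0.001, -0.001]
force: [0.5, -0.2, -0.1]
finger_gap: 0.612
```

```bash
python3 - <<'E'
from h import *
np.set_printoptions(precision=1,suppress=True)
print(sensors.state()['ee_pos'])
for c in ['wrist','scene','side']:
    im=eyes.get_image(c);save(im,c+'2')
    for t,zz in [('post',52),('wheel_center',172),('handle',171)]:
        print(c,t,[ (r['conf'],r['location'],at_z(im,*r['location'],zz)) for r in eyes.landmark_of(im,t)[:2]])
    if c=='wrist':
        D=im['depth'];P=np.array([[at_depth(im,r,c) if D[r,c]>0 else [np.nan]*3 for c in range(640)] for r in range(400)])
        def seg(x0,x1,y0,y1,z0,z1):
            z=P[...,2];m=(P[...,0]>x0)&(P[...,0]<x1)&(P[...,1]>y0)&(P[...,1]<y1)&(z>z0)&(z<z1)
            q=P[m];print(len(q));
            if len(q):print(q.mean(0),q.min(0),q.max(0))
        seg(540,600,0,80,190,205);seg(600,645,-150,-110,74,95)
E
```

```text
[ 620.9 -128.2  245.5]
wrist post [(0.81, [176.4, 319.6], array([ 622. , -131.6,   52. ]))]
wrist wheel_center []
wrist handle []
0
264
[ 621.9 -130.5   78.4] [ 612.8 -140.7   74.1] [ 630.9 -122.3   81.3]
scene post [(0.89, [274.4, 417.5], array([ 618.7, -134.1,   52. ]))]
scene wheel_center [(0.93, [195.0, 348.5], array([610.1,  29. , 172. ]))]
scene handle [(0.68, [202.5, 330.8], array([569.2,  41.7, 171. ])), (0.67, [259.0, 344.7], array([456.8, -66.1, 171. ]))]
side post []
side wheel_center [(0.75, [164.9, 306.8], array([627.7,  30. , 172. ]))]
side handle [(0.57, [167.4, 331.6], array([574.2,  44.1, 171. ]))]
```

View pics/wrist2.png

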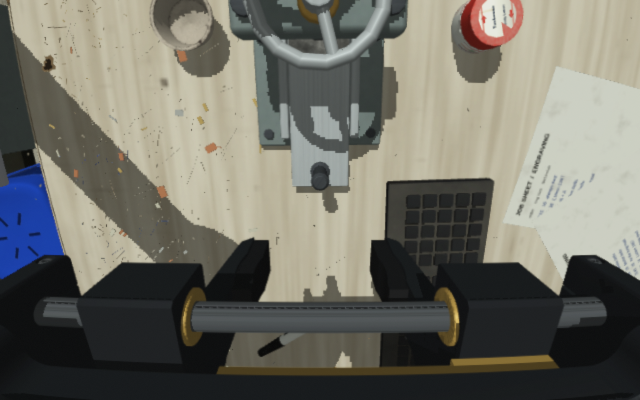

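View pics/side2.png

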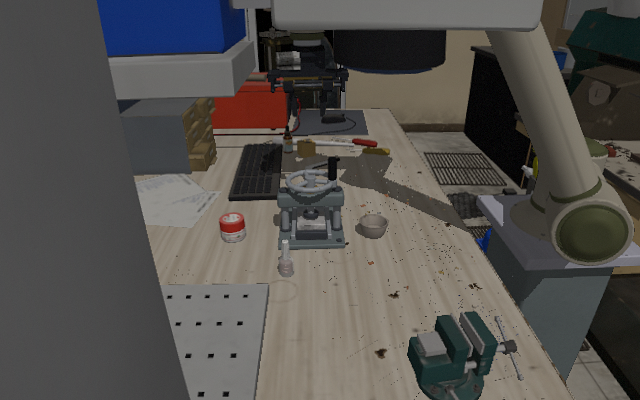

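The wrist view has the post cap at (320,175). Its depth puts the post at y ≈ −131, which is 160 mm from the screw axis, so the slide is in. Next is the handle.

>>> play_rows(
  twist=[
    [0,0,0],
    [0,0,0],
    [0,0,0],
    [0,0,0],
    [0,0,0],
  ],
  offset=[
    [-7,25,0],
    [-12,42,0],
    [-13,43,0],
    [-11,38,0],
    [-7,22.5,0],
  ],
  fingers=[100,100,100,100,100],
)

```text
time_s: 8.05
ee_pos: [570.1, 44.7, 242.8]
tool_rot: [-1.57, -0.001, 0.002]
force: [0.9, -0.3, -0.2]
finger_gap: 0.609
```

>>> play_rows(
  twist=[
    [0,0,0],
    [0,0,0],
    [0,0,0],
    [0,0,0],
    [0,0,0],
  ],
  offset=[
    [0,0,-12],
    [0,0,-12],
    [0,0,-8],
    [0,0,0],
    [0,0,0],
  ],
  fingers=[100,100,100,100,100],
)

```text
time_s: 8.55
ee_pos: [571.4, 41.3, 210.4]
tool_rot: [-1.571, 0.001, -0.001]
force: [-0.3, -0.0, 0.6]
finger_gap: 0.612
```

```bash
python3 - <<'E'
from h import *
np.set_printoptions(precision=1,suppress=True)
print(sensors.state()['ee_pos'])
for c in ['wrist','scene']:
    im=eyes.get_image(c);save(im,c+'3')
    for t,zz in [('wheel_center',172),('handle',171)]:
        print(c,t,[ (r['conf'],r['location'],at_z(im,*r['location'],zz)) for r in eyes.landmark_of(im,t)[:2]])
    if c=='wrist':
        D=im['depth'];P=np.array([[at_depth(im,r,c) if D[r,c]>0 else [np.nan]*3 for c in range(640)] for r in range(400)])
        def seg(x0,x1,y0,y1,z0,z1):
            z=P[...,2];m=(P[...,0]>x0)&(P[...,0]<x1)&(P[...,1]>y0)&(P[...,1]<y1)&(z>z0)&(z<z1)
            q=P[m];print(len(q));
            if len(q):print(q.mean(0),q.min(0),q.max(0))
        seg(540,600,15,80,192,204)
E
```

```text
[571.4  41.3 210.4]
wrist wheel_center [(0.61, [245.5, 389.1], array([618.5,  27.3, 172. ]))]
wrist handle [(0.83, [229.3, 320.8], array([573.1,  38.8, 171. ]))]
691
[571.9  42.9 195.1] [563.1  34.  192. ] [580.8  50.9 197.3]
scene wheel_center [(0.66, [193.1, 351.7], array([619.6,  27.8, 172. ]))]
scene handle [(0.48, [202.9, 333.2], array([571. ,  37.4, 171. ]))]
```

View pics/wrist3.png

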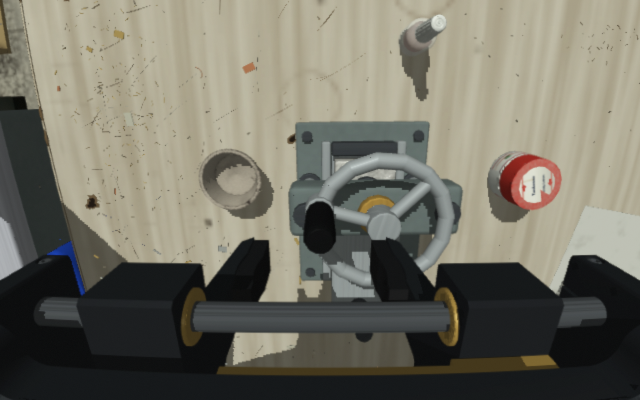

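The handle top at (320,220) is centred between the fingers. I'll descend and grip it.

>>> play_rows(
  twist=[
    [0,0,0],
    [0,0,0],
    [0,0,0],
    [0,0,0],
    [0,0,0],
  ],
  offset=[
    [0,1,-15],
    [0,0,-22],
    [0,0,-12],
    [0,0,-4.5],
    [0,0,0],
  ],
  fingers=[100,100,100,100,100],
)

```text
time_s: 9.35
ee_pos: [571.1, 43.1, 157.2]
tool_rot: [-1.571, 0.0, 0.0]
force: [0.2, -0.1, 0.4]
finger_gap: 0.608
```

>>> play_rows(
  twist=[
    [0,0,0],
    [0,0,0],
    [0,0,0],
    [0,0,0],
    [0,0,0],
  ],
  offset=[
    [0,0,0],
    [0,0,0],
    [0,0,0],
    [0,0,0],
    [0,0,0],
  ],
  fingers=[255,255,255,255,255],
  newtons=25,
)

```text
time_s: 9.85
ee_pos: [571.1, 43.1, 157.5]
tool_rot: [-1.571, -0.0, -0.0]
force: [0.2, 0.2, 1.7]
finger_gap: 0.22
```

```bash
cat > circ.py <<'E'
import sys,numpy as np
# x y of commanded start, centre, radius, steps deg
def tab(p,c,angs,r=50):
    p=np.array(p,float);out=[]
    for a in angs:
        q=np.array(c)+r*np.array([np.cos(np.radians(a)),np.sin(np.radians(a))])
        d=np.round(q-p,1);out.append([*map(float,d),0]);p=p+d
    for i in range(0,len(out),5): print(angs[i],out[i:i+5])
    print(p)
E
python3 -c "
from circ import *
tab((571.1,43.1),(620,29.4),[156,144,132,120,108]+[90-18*k for k in range(0,20)])"
```

```text
156 [[3.2, 6.6, 0], [5.2, 9.1, 0], [7.0, 7.8, 0], [8.5, 6.1, 0], [9.5, 4.3, 0]]
90 [[15.5, 2.4, 0], [15.5, -2.4, 0], [13.9, -7.1, 0], [11.1, -11.1, 0], [7.1, -13.9, 0]]
0 [[2.4, -15.5, 0], [-2.4, -15.5, 0], [-7.1, -13.9, 0], [-11.1, -11.1, 0], [-13.9, -7.1, 0]]
-90 [[-15.5, -2.4, 0], [-15.5, 2.4, 0], [-13.9, 7.1, 0], [-11.1, 11.1, 0], [-7.1, 13.9, 0]]
-180 [[-2.4, 15.5, 0], [2.4, 15.5, 0], [7.1, 13.9, 0], [11.1, 11.1, 0], [13.9, 7.1, 0]]
[604.5  77. ]
```

>>> play_rows(
  twist=[
    [0,0,0],
    [0,0,0],
    [0,0,0],
    [0,0,0],
    [0,0,0],
  ],
  offset=[
    [3.2,6.6,0],
    [5.2,9.1,0],
    [7.0,7.8,0],
    [8.5,6.1,0],
    [9.5,4.3,0],
  ],
  fingers=[255,255,255,255,255],
)

```text
time_s: 10.35
ee_pos: [604.0, 77.8, 157.5]
tool_rot: [-1.57, 0.001, 0.002]
force: [-3.0, -2.7, 2.5]
finger_gap: 0.215
```

>>> play_rows(
  twist=[
    [0,0,0],
    [0,0,0],
    [0,0,0],
    [0,0,0],
    [0,0,0],
  ],
  offset=[
    [15.5,2.4,0],
    [15.5,-2.4,0],
    [13.9,-7.1,0],
    [11.1,-11.1,0],
    [7.1,-13.9,0],
  ],
  fingers=[255,255,255,255,255],
)

```text
time_s: 10.85
ee_pos: [667.2, 45.3, 157.4]
tool_rot: [-1.57, 0.001, 0.003]
force: [-14.0, 0.1, 7.1]
finger_gap: 0.218
```

>>> play_rows(
  twist=[
    [0,0,0],
    [0,0,0],
    [0,0,0],
    [0,0,0],
    [0,0,0],
  ],
  offset=[
    [2.4,-15.5,0],
    [-2.4,-15.5,0],
    [-7.1,-13.9,0],
    [-11.1,-11.1,0],
    [-13.9,-7.1,0],
  ],
  fingers=[255,255,255,255,255],
)

```text
time_s: 11.35
ee_pos: [635.6, -17.3, 157.5]
tool_rot: [-1.568, -0.001, -0.001]
force: [0.7, 10.3, 2.9]
finger_gap: 0.221
```

>>> play_rows(
  twist=[
    [0,0,0],
    [0,0,0],
    [0,0,0],
    [0,0,0],
    [0,0,0],
  ],
  offset=[
    [-15.5,-2.4,0],
    [-15.5,2.4,0],
    [-13.9,7.1,0],
    [-11.1,11.1,0],
    [-7.1,13.9,0],
  ],
  fingers=[255,255,255,255,255],
)

```text
time_s: 11.85
ee_pos: [572.2, 13.4, 157.5]
tool_rot: [-1.572, 0.0, -0.001]
force: [6.4, -2.8, -1.6]
finger_gap: 0.222
```

>>> play_rows(
  twist=[
    [0,0,0],
    [0,0,0],
    [0,0,0],
    [0,0,0],
    [0,0,0],
  ],
  offset=[
    [-2.4,15.5,0],
    [2.4,15.5,0],
    [7.1,13.9,0],
    [11.1,11.1,0],
    [9.0,4.8,0],
  ],
  fingers=[255,255,255,255,255],
)

```text
time_s: 12.35
ee_pos: [599.9, 76.3, 157.4]
tool_rot: [-1.57, -0.0, 0.001]
force: [-3.5, -0.9, 4.2]
finger_gap: 0.216
```

>>> play_rows(
  twist=[
    [0,0,0],
    [0,0,0],
    [0,0,0],
    [0,0,0],
    [0,0,0],
  ],
  offset=[
    [3.0,1.3,0],
    [3.0,1.0,0],
    [3.0,0.8,0],
    [2.0,0.4,0],
    [1.5,0.3,0],
  ],
  fingers=[255,255,255,255,255],
)

```text
time_s: 12.85
ee_pos: [612.1, 79.6, 157.4]
tool_rot: [-1.569, 0.0, 0.001]
force: [-3.3, 4.6, 4.2]
finger_gap: 0.217
```

>>> play_rows(
  twist=[
    [0,0,0],
    [0,0,0],
    [0,0,0],
    [0,0,0],
    [0,0,0],
  ],
  offset=[
    [1.5,0,0],
    [1.5,0,0],
    [1.0,0,0],
    [1,0,0],
    [0,0,0],
  ],
  fingers=[255,255,255,255,255],
)

```text
time_s: 13.35
ee_pos: [617.2, 80.1, 157.5]
tool_rot: [-1.568, -0.0, 0.001]
force: [-2.0, 6.0, 3.3]
finger_gap: 0.219
```

>>> play_rows(
  twist=[
    [0,0,0],
    [0,0,0],
    [0,0,0],
    [0,0,0],
    [0,0,0],
  ],
  offset=[
    [0.8,0,0],
    [0.7,0,0],
    [0.5,0,0],
    [0,0,0],
    [0,0,0],
  ],
  fingers=[255,255,255,255,255],
)

```text
time_s: 13.85
ee_pos: [618.9, 80.1, 157.4]
tool_rot: [-1.568, -0.0, 0.001]
force: [-2.8, 6.2, 4.4]
finger_gap: 0.218
```

>>> play_rows(
  twist=[
    [0,0,0],
    [0,0,0],
    [0,0,0],
    [0,0,0],
    [0,0,0],
  ],
  offset=[
    [0.6,0,0],
    [0.6,0,0],
    [0.5,0,0],
    [0,0,0],
    [0,0,0],
  ],
  fingers=[255,255,255,255,255],
)

```text
time_s: 14.35
ee_pos: [619.0, 80.1, 157.4]
tool_rot: [-1.568, 0.003, 0.004]
force: [-12.6, 6.4, 8.9]
finger_gap: 0.215
```

>>> play_rows(
  twist=[
    [0,0,0],
    [0,0,0],
    [0,0,0],
    [0,0,0],
    [0,0,0],
  ],
  offset=[
    [0.7,0,0],
    [0.7,0,0],
    [0,0,0],
    [0,0,0],
    [0,0,0],
  ],
  fingers=[255,255,255,255,255],
)

```text
time_s: 14.85
ee_pos: [619.1, 80.1, 157.3]
tool_rot: [-1.568, 0.006, 0.007]
force: [-18.9, 5.6, 11.6]
finger_gap: 0.221
```

```bash
python3 -c "
from circ import *
tab((622.2,79.4),(619.7,29.6),[90.8+18*k for k in range(1,21)])
tab((619.7-50*np.sin(np.radians(.8)),29.6+50),(619.7,29.6),[90.8+18*k for k in range(1,20)]+[90.8+350])
"
```

```text
108.8 [[-18.6, -2.5, 0], [-13.9, -7.3, 0], [-10.9, -11.2, 0], [-6.9, -14.0, 0], [-2.2, -15.5, 0]]
198.8 [[2.7, -15.4, 0], [7.3, -13.9, 0], [11.2, -10.9, 0], [14.0, -6.9, 0], [15.5, -2.2, 0]]
288.8 [[15.4, 2.7, 0], [13.9, 7.3, 0], [10.9, 11.2, 0], [6.9, 14.0, 0], [2.2, 15.5, 0]]
378.8 [[-2.7, 15.4, 0], [-7.3, 13.9, 0], [-11.2, 10.9, 0], [-14.0, 6.9, 0], [-15.5, 2.2, 0]]
[619.   79.6]
108.8 [[-15.4, -2.7, 0], [-13.9, -7.3, 0], [-10.9, -11.2, 0], [-6.9, -14.0, 0], [-2.2, -15.5, 0]]
198.8 [[2.7, -15.4, 0], [7.3, -13.9, 0], [11.2, -10.9, 0], [14.0, -6.9, 0], [15.5, -2.2, 0]]
288.8 [[15.4, 2.7, 0], [13.8, 7.3, 0], [11.0, 11.2, 0], [6.9, 14.0, 0], [2.2, 15.5, 0]]
378.8 [[-2.7, 15.4, 0], [-7.3, 13.9, 0], [-11.2, 10.9, 0], [-14.0, 6.9, 0], [-6.8, 1.6, 0]]
[627.70189098  79.        ]
```

>>> play_rows(
  twist=[
    [0,0,0],
    [0,0,0],
    [0,0,0],
    [0,0,0],
    [0,0,0],
  ],
  offset=[
    [-18.6,-2.5,0],
    [-13.9,-7.3,0],
    [-10.9,-11.2,0],
    [-6.9,-14.0,0],
    [-2.2,-15.5,0],
  ],
  fingers=[255,255,255,255,255],
)

```text
time_s: 15.35
ee_pos: [569.3, 28.7, 157.5]
tool_rot: [-1.569, -0.001, 0.0]
force: [5.0, 5.2, -0.1]
finger_gap: 0.215
```

>>> play_rows(
  twist=[
    [0,0,0],
    [0,0,0],
    [0,0,0],
    [0,0,0],
    [0,0,0],
  ],
  offset=[
    [2.7,-15.4,0],
    [7.3,-13.9,0],
    [11.2,-10.9,0],
    [14.0,-6.9,0],
    [15.5,-2.2,0],
  ],
  fingers=[255,255,255,255,255],
)

```text
time_s: 15.85
ee_pos: [621.2, -20.1, 157.4]
tool_rot: [-1.566, 0.0, 0.0]
force: [-4.2, 18.9, 8.3]
finger_gap: 0.217
```

>>> play_rows(
  twist=[
    [0,0,0],
    [0,0,0],
    [0,0,0],
    [0,0,0],
    [0,0,0],
  ],
  offset=[
    [15.4,2.7,0],
    [13.9,7.3,0],
    [10.9,11.2,0],
    [6.9,14.0,0],
    [2.2,15.5,0],
  ],
  fingers=[255,255,255,255,255],
)

```text
time_s: 16.35
ee_pos: [669.5, 28.6, 157.4]
tool_rot: [-1.572, 0.003, 0.002]
force: [-13.0, -4.2, 8.7]
finger_gap: 0.224
```

>>> play_rows(
  twist=[
    [0,0,0],
    [0,0,0],
    [0,0,0],
    [0,0,0],
    [0,0,0],
  ],
  offset=[
    [-2.7,15.4,0],
    [-7.3,13.9,0],
    [-11.2,10.9,0],
    [-14.0,6.9,0],
    [-15.5,2.2,0],
  ],
  fingers=[255,255,255,255,255],
)

```text
time_s: 16.85
ee_pos: [620.2, 80.2, 157.5]
tool_rot: [-1.568, -0.004, -0.003]
force: [4.2, 1.4, 2.5]
finger_gap: 0.215
```

>>> play_rows(
  twist=[
    [0,0,0],
    [0,0,0],
    [0,0,0],
    [0,0,0],
    [0,0,0],
  ],
  offset=[
    [-15.4,-2.7,0],
    [-13.9,-7.3,0],
    [-10.9,-11.2,0],
    [-6.9,-14.0,0],
    [-2.2,-15.0,0],
  ],
  fingers=[255,255,255,255,255],
)

```text
time_s: 17.35
ee_pos: [569.3, 28.8, 157.5]
tool_rot: [-1.569, -0.0, 0.001]
force: [5.2, 4.6, 1.0]
finger_gap: 0.215
```

>>> play_rows(
  twist=[
    [0,0,0],
    [0,0,0],
    [0,0,0],
    [0,0,0],
    [0,0,0],
  ],
  offset=[
    [2.7,-15.0,0],
    [7.3,-13.4,0],
    [11.0,-10.5,0],
    [13.8,-6.9,0],
    [15.2,-2.2,0],
  ],
  fingers=[255,255,255,255,255],
)

```text
time_s: 17.85
ee_pos: [620.4, -20.0, 157.4]
tool_rot: [-1.569, 0.001, -0.0]
force: [-3.6, 11.9, 7.5]
finger_gap: 0.214
```

>>> play_rows(
  twist=[
    [0,0,0],
    [0,0,0],
    [0,0,0],
    [0,0,0],
    [0,0,0],
  ],
  offset=[
    [15.0,2.7,0],
    [13.5,7.0,0],
    [10.6,11.0,0],
    [6.9,13.8,0],
    [2.2,15.2,0],
  ],
  fingers=[255,255,255,255,255],
)

```text
time_s: 18.35
ee_pos: [669.4, 28.6, 157.4]
tool_rot: [-1.573, -0.0, -0.003]
force: [-3.6, -4.0, 6.7]
finger_gap: 0.214
```

>>> play_rows(
  twist=[
    [0,0,0],
    [0,0,0],
    [0,0,0],
    [0,0,0],
    [0,0,0],
  ],
  offset=[
    [-2.7,15.4,0],
    [-7.3,13.9,0],
    [-11.0,10.7,0],
    [-13.5,6.7,0],
    [-6.8,1.6,0],
  ],
  fingers=[255,255,255,255,255],
)

```text
time_s: 18.85
ee_pos: [627.3, 79.5, 157.5]
tool_rot: [-1.57, -0.003, -0.002]
force: [4.9, 4.9, 3.1]
finger_gap: 0.219
```

>>> play_rows(
  twist=[
    [0,0,0],
    [0,0,0],
    [0,0,0],
    [0,0,0],
    [0,0,0],
  ],
  offset=[
    [0,0,0],
    [0,0,0],
    [0,0,0],
    [0,0,0],
    [0,0,0],
  ],
  fingers=[255,255,255,255,255],
)

```text
time_s: 19.35
ee_pos: [626.8, 79.6, 157.4]
tool_rot: [-1.568, -0.0, 0.001]
force: [-1.5, 8.4, 6.7]
finger_gap: 0.216
```

>>> play_rows(
  twist=[
    [0,0,0],
    [0,0,0],
    [0,0,0],
    [0,0,0],
    [0,0,0],
  ],
  offset=[
    [-2.5,0,0],
    [-2.0,0,0],
    [-1.5,0,0],
    [-1,0,0],
    [0,0,0],
  ],
  fingers=[255,255,255,255,255],
)

```text
time_s: 19.85
ee_pos: [620.6, 80.0, 157.5]
tool_rot: [-1.567, -0.002, -0.001]
force: [2.4, 11.0, 3.3]
finger_gap: 0.216
```

>>> play_rows(
  twist=[
    [0,0,0],
    [0,0,0],
    [0,0,0],
    [0,0,0],
    [0,0,0],
  ],
  offset=[
    [0,0,0],
    [0,0,0],
    [0,0,0],
    [0,0,0],
    [0,0,0],
  ],
  fingers=[255,255,255,255,255],
)

```text
time_s: 20.35
ee_pos: [620.6, 80.0, 157.5]
tool_rot: [-1.567, -0.002, -0.001]
force: [1.9, 10.7, 3.5]
finger_gap: 0.22
```

>>> play_rows(
  twist=[
    [0,0,0],
    [0,0,0],
    [0,0,0],
    [0,0,0],
    [0,0,0],
  ],
  offset=[
    [-0.7,0.6,0],
    [-0.5,0.5,0],
    [-0.3,0.2,0],
    [0,0,0],
    [0,0,0],
  ],
  fingers=[255,255,255,255,255],
)

```text
time_s: 20.85
ee_pos: [619.3, 80.1, 157.5]
tool_rot: [-1.569, -0.002, -0.002]
force: [3.3, 4.7, 3.8]
finger_gap: 0.217
```

>>> play_rows(
  twist=[
    [0,0,0],
    [0,0,0],
    [0,0,0],
    [0,0,0],
    [0,0,0],
  ],
  offset=[
    [0,0,0],
    [0,0,0],
    [0,0,0],
    [0,0,0],
    [0,0,0],
  ],
  fingers=[255,255,255,255,255],
)

```text
time_s: 21.35
ee_pos: [619.3, 80.1, 157.5]
tool_rot: [-1.569, -0.002, -0.002]
force: [3.5, 5.0, 4.4]
finger_gap: 0.223
```

```bash
python3 - <<'E'
from h import *
np.set_printoptions(precision=2,suppress=True)
for c in ['wrist','scene','side']:
    im=eyes.get_image(c);save(im,c+'4')
    for t in Z:
        print(c,t,[ (r['conf'],at_z(im,*r['location'],Z[t])) for r in eyes.landmark_of(im,t)[:1]])
print(np.mean([sensors.state()['ee_pos'] for _ in range(3)],0),sensors.state())
E
```

```text
wrist post [(0.38, array([620.95,  50.95,  52.  ]))]
wrist wheel_center [(0.96, array([619.95,  28.25, 172.  ]))]
wrist handle [(0.85, array([620.04,  78.66, 171.  ]))]
wrist polish_pot [(0.57, array([804.36,  36.09,   0.  ]))]
wrist lacquer_bottle [(0.69, array([673.37, 182.2 ,   0.  ]))]
wrist crucible [(0.83, array([473.08,  41.52,   0.  ]))]
wrist press [(0.96, array([616.99,  32.67,   0.  ]))]
scene post [(0.79, array([ 620.77, -133.3 ,   52.  ]))]
scene wheel_center [(0.58, array([623.9 ,  39.58, 172.  ]))]
scene handle [(0.47, array([610.7 ,  78.15, 171.  ]))]
scene polish_pot [(0.81, array([797.2 ,  30.68,   0.  ]))]
scene lacquer_bottle [(0.53, array([668.59, 178.88,   0.  ]))]
scene crucible [(0.84, array([471.42,  38.2 ,   0.  ]))]
scene press [(0.86, array([623.59,  29.36,   0.  ]))]
side post []
side wheel_center [(0.94, array([619.65,  37.81, 172.  ]))]
side handle [(0.59, array([623.63,  83.46, 171.  ]))]
side polish_pot [(0.95, array([808.9 ,  41.58,   0.  ]))]
side lacquer_bottle [(0.63, array([668.79, 189.66,   0.  ]))]
side crucible [(0.89, array([471.11,  48.28,   0.  ]))]
side press [(0.71, array([622.64,  21.26,   0.  ]))]
[619.27  80.12 157.46] {'time_s': 22.55, 'qpos': array([-0.06,  0.57,  1.21,  0.  ,  1.36, -0.06]), 'joint_velocities': array([-0.,  0., -0., -0.,  0., -0.]), 'effort': array([ -2.94, -50.35, -19.26,  -1.14,   0.56,   0.  ]), 'ee_pos': array([619.27,  80.12, 157.46]), 'tool_rot': array([-1.57, -0.  , -0.  ]), 'force': array([2.5 , 4.63, 3.32]), 'moment': array([ 0.73, -0.39,  0.05]), 'finger_gap': 0.21860728262627038}
```

View pics/wrist4.png

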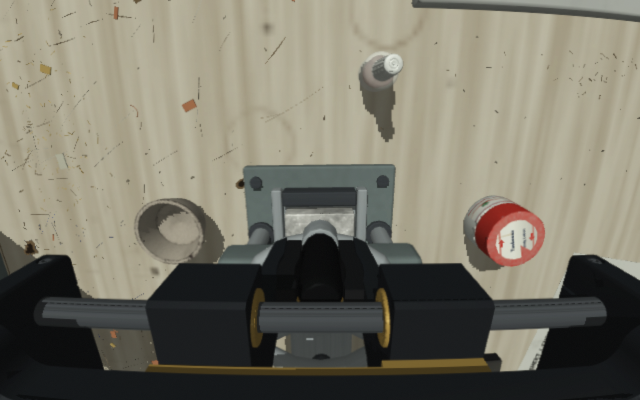

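View pics/side4.png

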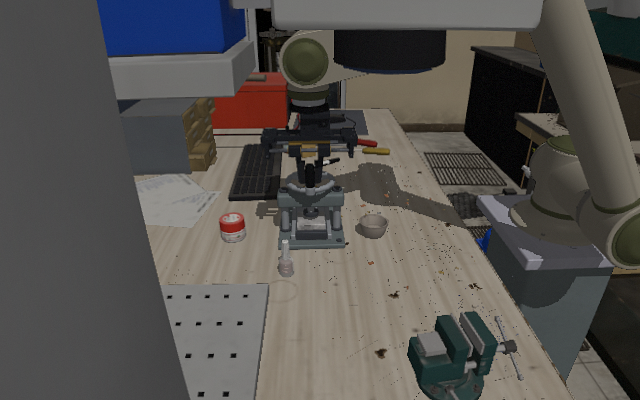

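>>> play_rows(
  twist=[
    [0,0,0],
    [0,0,0],
    [0,0,0],
    [0,0,0],
    [0,0,0],
  ],
  offset=[
    [-0.2,0,0],
    [0,0,0],
    [0,0,0],
    [0,0,0],
    [0,0,0],
  ],
  fingers=[255,255,255,255,255],
)

```text
time_s: 23.05
ee_pos: [619.1, 80.1, 157.5]
tool_rot: [-1.569, -0.002, -0.002]
force: [2.4, 4.8, 3.8]
finger_gap: 0.224
```

>>> play_rows(
  twist=[
    [0,0,0],
    [0,0,0],
    [0,0,0],
    [0,0,0],
    [0,0,0],
  ],
  offset=[
    [0,0,0],
    [0,0,0],
    [0,0,0],
    [0,0,0],
    [0,0,0],
  ],
  fingers=[255,255,255,255,255],
)

```text
time_s: 23.55
ee_pos: [619.1, 80.1, 157.5]
tool_rot: [-1.569, -0.002, -0.002]
force: [4.0, 4.6, 3.8]
finger_gap: 0.217
```

```bash
python3 -c "
from h import *
print(sensors.state()['ee_pos'],sensors.state()['force']);finish_job()"
```

```text
[619.11574832  80.12515983 157.47541651] [4.04495004 4.64551721 3.75044295]
the job is handed in; nothing more can be done
```

The job is done and handed in at about 23.6 s, with the gripper still holding the crank handle and the wheel at rest.

- **Slide:** I pushed it in by the post until it met the back stop, where it held still with the push up to 18 N. The post then measured about 160 mm from the screw axis, as it should when fully in.
- **Wheel to the stop:** I turned it clockwise about 1.2 turns, until it held firm at tool x = 619.0–619.1 mm with 19 N against it.
- **Backing off:** I then turned it two full turns anticlockwise, ending at (619.1, 80.1) against the stop reading of (619.1, 80.1). From those tool positions, the two turns should be right to within about 0.01 rad. I did not measure the wheel angle itself.
- **Pot, bottle and crucible:** in the last pictures all three are upright where they started, within the few millimetres the networks vary by.

The networks disagreed with each other by up to about 1 cm on the wheel centre and handle, mostly in the scene and side views. I relied on depth readings and the arm's own positions instead. One low-confidence wrist detection put the post under the wheel. The scene view at the same moment had it in the right place, so I ignored it.

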